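# Take the seed-test stack apart and set each piece at its station

## Robot

A 6-joint arm with a two-finger parallel gripper is mounted at the origin on the work surface. World frame = base frame: x ahead of the robot, y to its left, z up, the work surface at z = 0. Lengths are in m, angles in rad, forces in N, time in s.
With the tool pointing down it reaches from about 0.275 to 1 m from the base axis. Payload 8.4 kg.
Tool frame: the origin (TCP) lies at the very end of the fingers, on their centre line; the grasp point (between the pads) lies 19 mm behind it; z points along the fingers, y is the line along which they close (so a half turn about z gives the same grasp; the last joint's range is limited). The gripper opens to 85 mm and grips with 20 to 120 N. Pads are 22 mm wide; open, the fingers measure 114 mm over their backs; the gripper's body (76 mm by 85 mm) begins 54 mm behind the grasp point. The pads swing forward as they close: fully open they stand 13 mm farther back than shut.
Start: joints at [-1.28, 0.353, 1.633, -0, 1.155, -0.002], TCP at [0.18, -0.598, 0.231] pointing down, gripper open.
Joint ranges: [-2.63, 2.63], [-0.92, 2.1], [0.06, 2.66], [-1.3, 4.44], [0, 2.69], [-3.02, 3.02]. Speed limits (rad/s): [2.22, 2.22, 2.79, 3.14, 3.14, 3.14].

## Interface

Orientations are given as a rotation vector (axis times angle).
In Python, from cell import r gives the robot as it stands.
- The arm moves only by the tool jog_arm, never from a script. Its argument "moves" is text: rows parted by semicolons, each of 7 numbers parted by spaces: the shift along the tool's x, y, z in mm, then the turn, a rotation vector about the tool's x, y, z in rad, then the opening, from -1 (shut) to 1 (fully open). In form: dx dy dz ax ay az jaw; .... A call has exactly 10 rows; each row is the pose to reach, as a shift and turn from the pose commanded when the call began, along the tool's axes at that moment; what a row does not reach only later rows make up. A row lasts 1/10 s, in which the tool goes at most 50 mm and 8.59 degrees, less where a joint would pass 70% of its speed; a pose out of reach is approached as far as the arm can. A call with a gripper value outside its range is refused whole. The fingers move at their own pace and stop on an object; "squeeze" is the grip in N (left out, the last holds). Time passes only in rows, so rows that repeat a pose let the fingers close, or fill a call up. It gives the time, the measured TCP pose, the force, the opening and the grip force at its end, in the units of the state.
- r.observe(): the state, without advancing time (a new reading comes with each control period).
- r.snapshot(name): name is "side" or "top"; returns the picture (384x512x3 uint8, red, green, blue); there is no depth.
- r.get_calibration(name): a dict with "fx", "fy", "cx", "cy" (pixels), "k1" (the pictures are not rectified: a ray, as slopes to the right and down, at radius r is drawn at 1 + k1 r^2 times it, then the intrinsics apply), "R" (3x3) and "t" (3): a world point X has camera coordinates R X + t. Camera axes: x right, y down, z forward; pixel columns grow to the right and rows downward; lengths in m; the calibration is good to about 2 mm. A picture is of the moment at which its call begins. get_calibration takes no time and is no camera call.
- r.job_done(): hands the job in; it is judged then, once.
The state is a dict: "time": time; "q": joint angles; "qd": joint speeds; "effort": joint torques, N m; "ee_pos": TCP position; "ee_rot": TCP orientation; "wrist_force": force on the tool from outside, world axes, zero at the start; "torque": the same for the moment, N m; "finger_gap": finger opening in m; "grasp_force": force on a finger pad.
Only numpy, scipy, OpenCV 4.12 (cv2) and the standard library are available. Lean on these libraries where they do the work, as an engineer would, in place of code of your own. Each camera call takes 0.05 s, during which the arm holds its last target. There are 200 camera calls.

## Task

The stack from the incubator has to be set out for a seed test: take it apart from the top, one piece at a time, keeping every piece upright and setting it down gently. Stand the weighing bottle in the middle of the balance pan, the square staining block in the middle of the warming plate and the round germination dish in the middle of the light pad's window; finally put the empty vial rack squarely on top of the filled vial rack so that all four of its pins are fully down in the sockets. Leave the dropper bottle and the beaker where they stand.

Things in the scene. Friction and masses are not known exactly. Their poses are not given: they have to be found in the camera images.
- bottle_center (a point): low amber-glass weighing bottle with a clear knobbed stopper (stopper does not come off), the top piece of the stack, standing on the staining block: upright cylinder 36 mm in diameter and 36 mm high with a 15 mm wide knob above it, 48 mm high in all. The point is on its axis half-way up, 24 mm above its foot; z is up. About 50 g
- block_center (a point): square block of thick pale glass with a hollow and a fixed cover glass, 42 x 42 mm and 26 mm high, second from the top, lying on the germination dish. The point is its centre, 13 mm above its underside; x and y are square to its sides, z up. About 90 g
- dish_center (a point): round flat germination dish (clear lid that stays on, white paper with dark seeds inside), 60 mm in diameter and 22 mm high, third from the top, lying on the middle of the empty vial rack. The point is its centre, 11 mm above its underside; z is up. About 60 g
- rack_center (a point): empty off-white vial rack (grid of 18 wells), the bottom of the stack, standing on its four pins: body 126 mm long (x), 60 wide (y), 42 high. The pins below, at x +-54 and y +-21 mm, are 9 mm long, 8 mm in diameter, tips tapered. The point is the body's centre, 30 mm above the pin tips, 21 mm above the body's underside and below its top. The same either way round. About 160 g
- base_rack_deck (a point): the filled vial rack, fixed on the bench: the same rack, its wells full of white-capped vials that stay below its top face. Four corner sockets in the top face, 12 mm square and deep, at x +-54 and y +-21 mm. The point is the centre of the top face, 51 mm above the bench; x along its length. With the empty rack home on it the bodies lie face to face, the empty rack's centre 21 mm above this point
- balance_pan (a point): compact white laboratory balance, 190 x 130 mm, with a round steel pan 110 mm in diameter and a dark panel with display and keys on the side towards the robot; fixed. The point is the middle of the pan, on its top face, 50 mm above the bench; -x points to the display
- warmer_plate (a point): grey warming plate, 190 x 130 mm, with a square dark-coated metal plate 114 x 114 mm and two round knobs on the front towards the robot; fixed and cold. The point is the middle of the plate, on its top face, 66 mm above the bench; -x points to the knobs
- lightpad_window (a point): flat grey light pad, 190 x 130 mm, with a square bright white window 106 x 106 mm and three small keys towards the robot; fixed. The point is the middle of the window, on its top face, 22 mm above the bench; -x points to the keys
- dropper_center (a point): brown dropper bottle with a black rubber bulb, 32 mm in diameter and 90 mm high, standing loose on the bench between the two racks, to be left alone. The point is on its axis half-way up
- beaker_center (a point): small empty glass beaker, 52 mm in diameter at the rim and 70 mm high, standing loose on the bench, to be left alone. The point is on its axis half-way up

How it is judged:
By the outcome, as a careful person would: the job done as asked, in the order asked, and still so for the second after the job is handed in, with the robot touching nothing.
It also fails if it takes over 122 s, if anything falls off the work surface, if the arm or the gripper's body presses on something with over 40 N, if the wrist force passes 120 N, or if a joint passes its speed limit or range.

## Working session

There is one attempt and no reset: what is moved stays moved. The work goes in short steps, Python scripts to look and compute and a tool call to move; the robot and the scene stay as the last step left them, time stands still between calls to the robot, and variables do not carry over. Pictures are saved under pics/ and viewed, at most 14 in all, crops included, and the job is handed in when it is done.

Besides the shell and the picture viewer there is one more tool, called after "Call:" by a JSON object that holds its "name" and its "arguments". jog_arm: Moves the arm, as the interface text tells. Its arguments: {"type":"object","properties":{"moves":{"type":"string"},"squeeze":{"type":"number"}},"required":["moves"]}

```bash
ls; mkdir -p pics
python3 - <<'E'
from cell import r
import cv2
for n in("side","top"):
    im=r.snapshot(n); cv2.imwrite(f"pics/{n}0.png",im[:,:,::-1]); c=r.get_calibration(n); print(n,c)
o=r.observe(); print(o)
E
```

```text
pics
side {'fx': 382.00651551369083, 'fy': 382.00651551369083, 'cx': 262.06121773761714, 'cy': 192.07064102187744, 'k1': -0.02423517177211727, 'R': array([[-0.76529524, -0.64345714, -0.01691475],
       [-0.33043548,  0.41528316, -0.84755666],
       [ 0.5523908 , -0.64304184, -0.5304353 ]]), 't': array([0.43529832, 0.27766237, 0.72901919])}
top {'fx': 421.56798968952415, 'fy': 421.56798968952415, 'cx': 260.35036156200454, 'cy': 196.00487324505312, 'k1': -0.060482118893837665, 'R': array([[ 0.0144286 , -0.99988115, -0.00543093],
       [-0.9881858 , -0.01343059, -0.15267101],
       [ 0.15257992,  0.00756959, -0.98826215]]), 't': array([-9.05550094e-04,  5.74166751e-01,  1.36662698e+00])}
{'time': 0.1, 'q': array([-1.28041498e+00,  3.53593052e-01,  1.63407073e+00, -4.01689498e-05,
        1.15522578e+00, -2.38236065e-03]), 'qd': array([-5.15208142e-05, -3.18592346e-03, -1.09753399e-03, -2.07335595e-04,
        1.34869643e-03,  1.78594433e-03]), 'effort': array([ 7.82644179e-06, -6.06355047e+01, -3.42822075e+01, -1.47040464e-05,
        4.00483754e-03,  2.77759818e-05]), 'ee_pos': array([ 0.18024609, -0.59798149,  0.23062323]), 'ee_rot': array([-3.10672596e+00, -4.58070363e-01,  3.49310244e-04]), 'wrist_force': array([0.25625323, 0.49431938, 0.60334243]), 'torque': array([0.01122425, 0.00315418, 0.00235417]), 'grasp_force': 0.0, 'finger_gap': 0.08538078021487111}
```

View pics/top0.png

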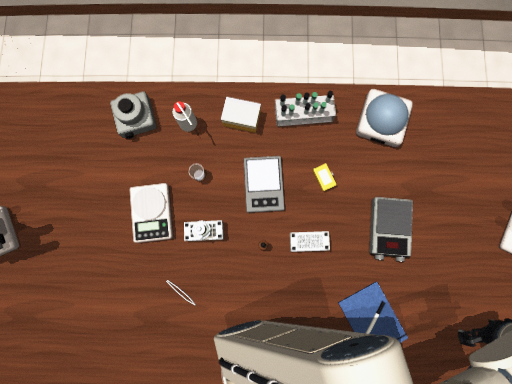

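View pics/side0.png

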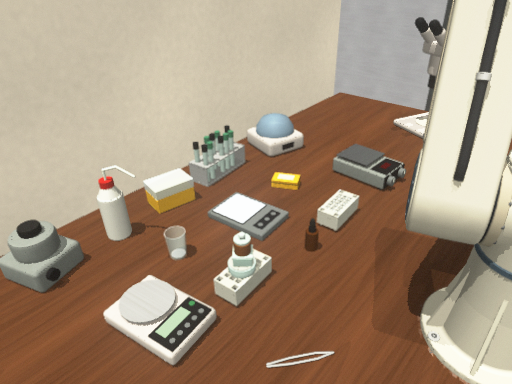

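The top view shows the balance pan at about (151,203), the stack at (203,231), the dropper at (264,245), the filled rack at (310,241), the warming plate at (392,215), the light pad window at (264,174) and the beaker at (197,172). The side view agrees. Next I'll make helpers and zoomed crops.

```bash
cat > h.py <<'E'
import numpy as np, cv2
from cell import r
def cal(n): return r.get_calibration(n)
def ray(n,u,v):
    c=cal(n); d=np.array([(u-c['cx'])/c['fx'],(v-c['cy'])/c['fy']]); s=d.copy()
    for _ in range(20): s=d/(1+c['k1']*(s@s))
    R=c['R']; return -R.T@c['t'], R.T@np.array([s[0],s[1],1])
def plane(n,u,v,z):
    o,d=ray(n,u,v); return o+d*(z-o[2])/d[2]
def proj(n,X):
    c=cal(n); p=c['R']@np.asarray(X,float)+c['t']; s=p[:2]/p[2]; s=s*(1+c['k1']*(s@s))
    return s*c['fx']+[c['cx'],c['cy']]
def two(a,b):  # pixels in top, side -> point, gap
    o1,d1=ray('top',*a); o2,d2=ray('side',*b)
    k=np.linalg.lstsq(np.c_[d1,-d2],o2-o1,rcond=None)[0]
    p,q=o1+k[0]*d1,o2+k[1]*d2; return (p+q)/2,np.linalg.norm(p-q)
def crop(src,x0,y0,w,h,s,out):
    im=cv2.imread(src)[y0:y0+h,x0:x0+w]; cv2.imwrite(out,cv2.resize(im,None,fx=s,fy=s,interpolation=cv2.INTER_CUBIC))
E
python3 - <<'E'
from h import *
a=cv2.imread('pics/top0.png')
def up(i,x,y,w,h,s): return cv2.resize(i[y:y+h,x:x+w],(w*s,h*s),interpolation=cv2.INTER_CUBIC)
# top row: balance+stack ; rack+warmer ; bottom: lightpad etc
A=up(a,125,180,130,70,3*1); 
L=np.vstack([up(a,125,177,130,70,4)[:, :520],up(a,285,192,130,70,4)])
cv2.imwrite('pics/c1.png',L)
b=cv2.imread('pics/side0.png'); cv2.imwrite('pics/c2.png',up(b,200,180,170,125,4))
E
```

```text
(no output)
```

View pics/c1.png

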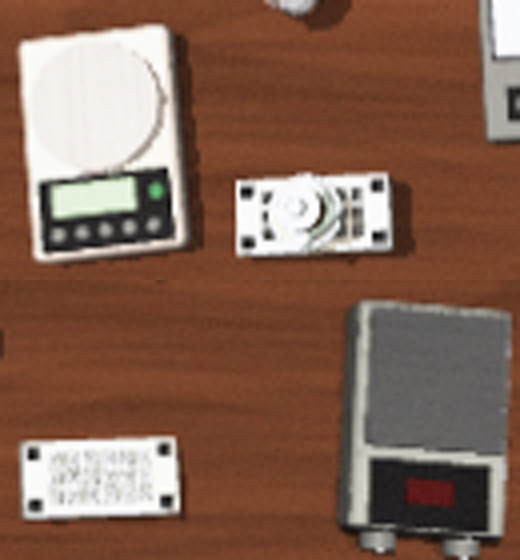

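View pics/c2.png

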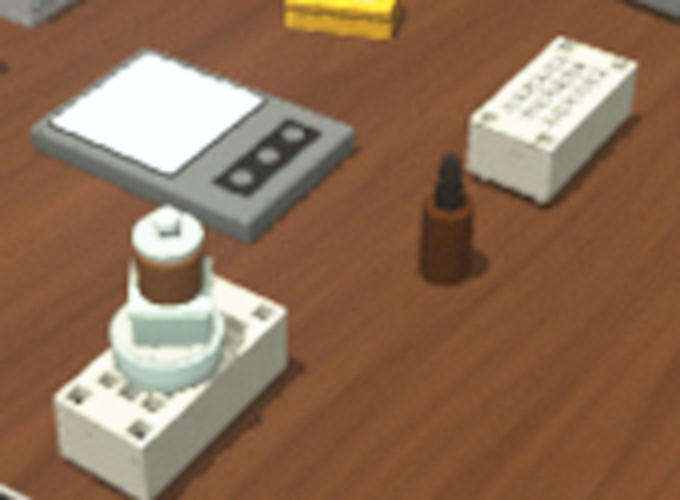

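The top crop shows both racks' dark sockets, the pan disc, the plate's corners and the bottle knob at crop (297,208). The side crop shows the bottle knob at crop (167,212), and the block lies square to neither rack. Now I'll turn these into positions.

Run:
```python
from h import *
f=lambda x,y,x0,y0:(x0+(x+.5)/4-.5,y0+(y+.5)/4-.5)
def show(n,P,z):
    p=np.array([plane('top',*q,z) for q in P]); m=p.mean(0)
    print(n,np.round(m*1e3,1), 'pts',np.round(p[:,:2]*1e3,0).tolist()); return p
S=[(247,190),(377,186),(380,238),(248,243)]
for n,P,dx,dy in(('stack',S,125,177),('base',[(34,453-280),(165,449-280),(168,501-280),(34,507-280)],285,192)):
    p=show(n,[f(x,y,dx,dy) for x,y in P],.051)
    e=(p[0]-p[1]+p[3]-p[2])/2; print('len',np.linalg.norm(e[:2]),'yaw of long axis',np.degrees(np.arctan2(e[1],e[0])),'wid',np.linalg.norm((p[0]-p[3])[:2]))
p=show('warm',[f(x,y-280,285,192) for x,y in[(370,303),(511,313),(505,455),(365,443)]],.066)
show('pan',[f(95,105,125,177)],.050)
show('panx',[f(27,105,125,177),f(162,105,125,177)],.050)
a=cv2.imread('pics/top0.png')[150:220,240:290]; m=(a.min(2)>215).astype(np.uint8)
c=max(cv2.findContours(m,0,2)[0],key=cv2.contourArea); R=cv2.minAreaRect(c); print(R)
show('light',cv2.boxPoints(R)+[240,150],.022)
print(show('knob',[f(297,208,125,177)],.147), two(f(297,208,125,177),f(167,215,200,180)))
# beaker, dropper
show('dropper',[(264,244)],.09); show('beaker',[(197,172)],.07)
```

```text
stack [456.5 194.9  51. ] pts [[476.0, 250.0], [481.0, 143.0], [438.0, 139.0], [432.0, 248.0]]
len 0.10827146515449992 yaw of long axis 92.84342987584503 wid 0.043744301784953143
base [ 426.  -156.9   51. ] pts [[445.0, -102.0], [450.0, -210.0], [408.0, -212.0], [401.0, -103.0]]
len 0.10885968142558321 yaw of long axis 92.87446261336416 wid 0.04409476527147727
warm [ 509.8 -433.3   66. ] pts [[571.0, -379.0], [565.0, -496.0], [447.0, -487.0], [456.0, -372.0]]
pan [544.9 381.1  50. ] pts [[545.0, 381.0]]
panx [544.9 381.6  50. ] pts [[544.0, 439.0], [546.0, 325.0]]
((22.931907653808594, 24.410507202148438), (30.50298309326172, 30.50298309326172), 86.42366790771484)
light [ 6.528e+02 -4.000e-01  2.200e+01] pts [[702.0, 56.0], [710.0, -49.0], [604.0, -56.0], [596.0, 47.0]]
knob [454.3 193.6 147. ] pts [[454.0, 194.0]]
[[0.45434238 0.19361395 0.147     ]] (array([0.45541938, 0.19457488, 0.1458991 ]), np.float64(0.002516330750784503))
dropper [412.7  -7.1  90. ] pts [[413.0, -7.0]]
beaker [647.9 218.5  70. ] pts [[648.0, 218.0]]
```

Sizes check out: socket pitch 108 × 44 mm against the nominal 108 × 42, light window about 105 mm, and a knob z of 0.146. I'll add a step helper that gives the shift in tool axes, then move above the stack.

```bash
cat >> h.py <<'E'
from scipy.spatial.transform import Rotation as Ro
def rot(ydeg):  # tool down, tool y at world angle ydeg
    c,s=np.cos(np.radians(ydeg)),np.sin(np.radians(ydeg))
    return Ro.from_matrix(np.array([[-s,c,0],[c,s,0],[0,0,-1]]).T.reshape(3,3))
def go(xyz_mm,ydeg):
    o=r.observe(); A=Ro.from_rotvec(o['ee_rot'])
    d=A.inv().apply(np.array(xyz_mm)-o['ee_pos']*1e3); w=(A.inv()*rot(ydeg)).as_rotvec()
    print('t',o['time'],'pos',np.round(o['ee_pos']*1e3,1),'shift',np.round(d,1),'turn',np.round(w,3),'F',np.round(o['wrist_force'],1),'gap',round(o['finger_gap']*1e3,1),'gf',round(o['grasp_force'],1))
E
python3 - <<'E'
from h import *
print(rot(2.85).as_matrix())
go([455,194,240],2.85)
E
```

```text
[[-0.04972137  0.99876313  0.        ]
 [ 0.99876313  0.04972137  0.        ]
 [ 0.          0.         -1.        ]]
t 0.1 pos [ 180.2 -598.   230.6] shift [ 491.6 -679.    -8.5] turn [-1.000e-03 -1.000e-03 -1.328e+00] F [0.3 0.5 0.6] gap 85.4 gf 0.0
```

Call:
{"name": "jog_arm", "arguments": {"moves": "492 -679 -8 0 0 -1.328 1;492 -679 -8 0 0 -1.328 1;492 -679 -8 0 0 -1.328 1;492 -679 -8 0 0 -1.328 1;492 -679 -8 0 0 -1.328 1;492 -679 -8 0 0 -1.328 1;492 -679 -8 0 0 -1.328 1;492 -679 -8 0 0 -1.328 1;492 -679 -8 0 0 -1.328 1;492 -679 -8 0 0 -1.328 1", "squeeze": 25}}

```text
time: 1.1
ee_pos: [0.3444, -0.1242, 0.2362]
ee_rot: [2.16, 2.28, 0.0]
wrist_force: [1.9, -0.1, -0.1]
finger_gap: 0.0853
grasp_force: 0.0
```

```bash
python3 -c "
from h import *
go([455,194,240],2.85)"
```

```text
t 1.1 pos [ 344.4 -124.2  236.2] shift [311.8 127.6  -3.8] turn [0.001 0.    0.004] F [ 1.9 -0.1 -0.1] gap 85.3 gf 0.0
```

Call:
{"name": "jog_arm", "arguments": {"moves": "312 128 -4 0 0 0.004 1;312 128 -4 0 0 0.004 1;312 128 -4 0 0 0.004 1;312 128 -4 0 0 0.004 1;312 128 -4 0 0 0.004 1;312 128 -4 0 0 0.004 1;312 128 -4 0 0 0.004 1;312 128 -4 0 0 0.004 1;312 128 -4 0 0 0.004 1;312 128 -4 0 0 0.004 1"}}

```text
time: 2.1
ee_pos: [0.4559, 0.191, 0.2397]
ee_rot: [-2.17, -2.271, 0.002]
wrist_force: [-0.3, -0.1, 0.1]
finger_gap: 0.0856
grasp_force: 0.0
```

```bash
python3 -c "
from h import *
import cv2
go([455,194,104],2.85)
a=r.snapshot('side')[:,:,::-1][160:310,160:340]
cv2.imwrite('pics/s1.png',cv2.resize(a,None,fx=3.5,fy=3.5,interpolation=2))"
```

```text
t 2.1 pos [455.9 191.  239.7] shift [  3.1  -0.6 135.7] turn [-0.001  0.001 -0.004] F [-0.3 -0.1  0.1] gap 85.6 gf 0.0
```

View pics/s1.png

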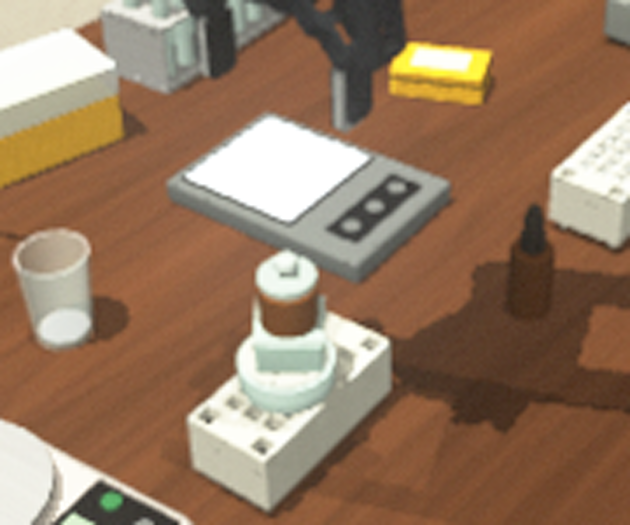

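The fingers, at crop (215,70) and (350,125), straddle the stack well above it, and the stack is undisturbed. I'll descend around the bottle.

Call:
{"name": "jog_arm", "arguments": {"moves": "0 0 45 0 0 0 1;0 0 80 0 0 0 1;0 0 80 0 0 0 1;0 0 80 0 0 0 1;0 0 80 0 0 0 1;0 0 80 0 0 0 1;0 0 80 0 0 0 1;0 0 80 0 0 0 1;0 0 80 0 0 0 1;0 0 80 0 0 0 1"}}

```text
time: 3.15
ee_pos: [0.4567, 0.192, 0.1602]
ee_rot: [2.17, 2.272, 0.0]
wrist_force: [-0.4, 0.0, 0.1]
finger_gap: 0.0852
grasp_force: 0.0
```

```bash
python3 -c "
from h import *
go([455,194,104],2.85)"
```

```text
t 3.15 pos [456.7 192.  160.2] shift [ 2.1 -1.6 56.2] turn [ 0.    -0.    -0.004] F [-0.4  0.   0.1] gap 85.2 gf 0.0
```

Call:
{"name": "jog_arm", "arguments": {"moves": "2 -1.5 20 0 0 0 1;2 -1.5 40 0 0 0 1;2 -1.5 56 0 0 0 1;2 -1.5 56 0 0 0 1;2 -1.5 56 0 0 0 0.2;2 -1.5 56 0 0 0 0;2 -1.5 56 0 0 0 -0.1;2 -1.5 56 0 0 0 -0.3;2 -1.5 56 0 0 0 -0.5;2 -1.5 56 0 0 0 -0.5", "squeeze": 25}}

```text
time: 4.15
ee_pos: [0.4557, 0.1941, 0.1049]
ee_rot: [2.169, 2.271, 0.002]
wrist_force: [-1.0, -0.8, 6.4]
finger_gap: 0.0352
grasp_force: 25.6
```

Call:
{"name": "jog_arm", "arguments": {"moves": "0 0 -10 0 0 0 -0.5;0 0 -40 0 0 0 -0.5;0 0 -70 0 0 0 -0.5;30 16 -70 0 0 0 -0.5;70 38 -70 0 0 0 -0.5;110 60 -70 0 0 0 -0.5;145 79 -70 0 0 0 -0.5;170 92 -70 0 0 0 -0.5;182 98 -70 0 0 0 -0.5;182 98 -70 0 0 0 -0.5"}}

```text
time: 5.15
ee_pos: [0.5447, 0.3811, 0.1741]
ee_rot: [-2.168, -2.273, -0.0]
wrist_force: [-0.4, 0.3, -1.5]
finger_gap: 0.0355
grasp_force: 25.2
```

```bash
python3 -c "
from h import *
go([545,381,57],2.85)
for n in ('top','side'):cv2.imwrite('pics/b_%s.png'%n,r.snapshot(n)[:,:,::-1])
a=cv2.imread('pics/b_top.png')[175:250,125:245];b=cv2.imread('pics/b_side.png')[160:360,90:290]
a=cv2.resize(a,(400,250),interpolation=2);b=cv2.resize(b,(400,400),interpolation=2)
cv2.imwrite('pics/b.png',np.vstack([a,b])[:600])"
```

```text
t 5.15 pos [544.7 381.1 174.1] shift [-1.000e-01  3.000e-01  1.171e+02] turn [ 0.    -0.    -0.003] F [-0.4  0.3 -1.5] gap 35.5 gf 25.2
```

View pics/b.png

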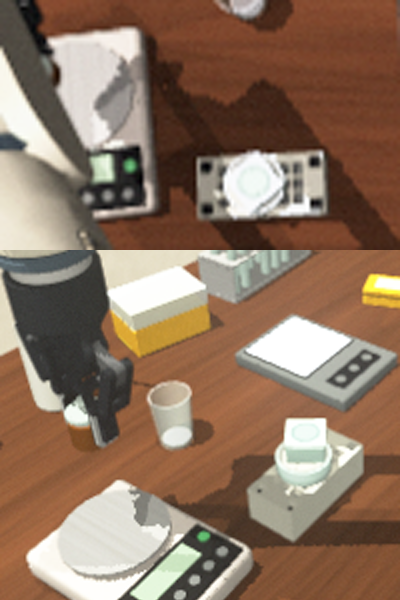

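The bottle is held upright over the pan. The stack now shows the block at top crop (253,187), turned relative to the rack. I'll lower the bottle.

Call:
{"name": "jog_arm", "arguments": {"moves": "0 0 40 0 0 0 -0.5;0 0 75 0 0 0 -0.5;0 0 100 0 0 0 -0.5;0 0 108 0 0 0 -0.5;0 0 112 0 0 0 -0.5;0 0 114 0 0 0 -0.5;0 0 115 0 0 0 -0.5;0 0 116 0 0 0 -0.5;0 0 117 0 0 0 -0.5;0 0 117 0 0 0 -0.5"}}

```text
time: 6.25
ee_pos: [0.5447, 0.3803, 0.0574]
ee_rot: [2.17, 2.272, 0.001]
wrist_force: [-0.8, -0.3, -0.5]
finger_gap: 0.035
grasp_force: 25.2
```

```bash
python3 -c "
from h import *
go([545,381,56],2.85)
a=cv2.imread('pics/b_top.png')[210:250,180:230];b=cv2.imread('pics/b_side.png')[230:320,200:290]
a=cv2.resize(a,(500,400),interpolation=2);b=cv2.resize(b,(300,300),interpolation=2)
c=np.zeros((400,800,3),np.uint8);c[:,:500]=a;c[:300,500:]=b
cv2.imwrite('pics/bb.png',c)"
```

```text
t 6.25 pos [544.7 380.3  57.4] shift [0.7 0.4 1.4] turn [ 0.    -0.    -0.004] F [-0.8 -0.3 -0.5] gap 35.0 gf 25.2
```

View pics/bb.png

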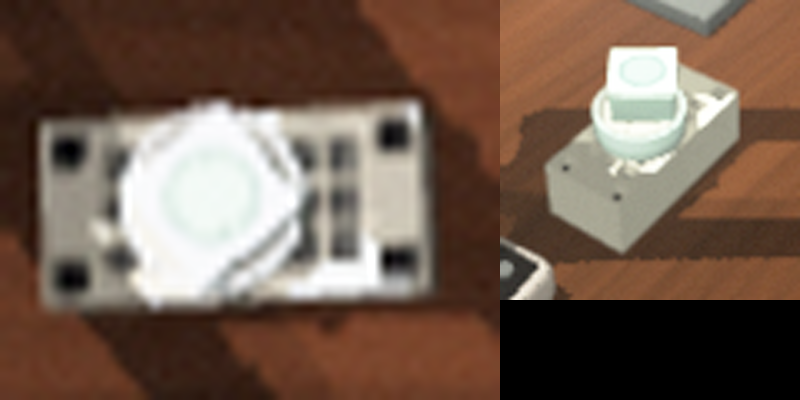

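The block's top shows in the top crop with its circle centred at (210,195), a corner near (302,195) and the lower right edge running to (218,278). The side crop shows the top face corners near (611,48), (676,47), (679,96) and (606,96).

Run:
```python
from h import *
P=[(611,48),(676,47),(679,96),(606,96)]
p=np.array([plane('side',200+(x-500+.5)*.3-.5,230+(y+.5)*.3-.5,.099)[:2]*1e3 for x,y in P])
print(p.round(1),p.mean(0))
for i in range(4):
    e=p[(i+1)%4]-p[i]; print(np.linalg.norm(e).round(1),(np.degrees(np.arctan2(e[1],e[0]))%90).round(1))
print(plane('top',180+210.5/10-.5,210+195.5/10-.5,.099)*1e3)
q=[plane('top',180+(x+.5)/10-.5,210+(y+.5)/10-.5,.099)[:2]*1e3 for x,y in[(302,195),(218,278)]]
e=q[1]-q[0];print(np.round(q,1),np.linalg.norm(e),np.degrees(np.arctan2(e[1],e[0]))%90)
e=[plane('top',180+(x+.5)/10-.5,210+(y+.5)/10-.5,.073)[:2]*1e3 for x,y in[(302,195),(218,278)]];
```

```text
[[487.7 191.3]
 [455.7 164.1]
 [423.4 198.1]
 [458.3 226.5]] [456.27716278 195.02242901]
42.0 40.3
46.9 43.5
45.0 39.0
45.8 39.9
[456.62009818 195.54535118  99.        ]
[[457.1 166.2]
 [430.3 192.1]] 37.243355700887314 45.93813146878159
```

Call:
{"name": "jog_arm", "arguments": {"moves": "0 0 0.5 0 0 0 -0.5;0 0 1 0 0 0 -0.5;0 0 1 0 0 0 -0.4;0 0 1 0 0 0 0;0 0 1 0 0 0 1;0 0 1 0 0 0 1;0 0 1 0 0 0 1;0 0 1 0 0 0 1;0 0 -15 0 0 0 1;0 0 -60 0 0 0 1"}}

```text
time: 7.25
ee_pos: [0.5422, 0.3785, 0.1145]
ee_rot: [-2.169, -2.271, 0.011]
wrist_force: [0.4, 0.0, 0.0]
finger_gap: 0.0852
grasp_force: 0.0
```

```bash
python3 -c "
from h import *
go([456.3,195.2,150],41)"
```

```text
t 7.25 pos [542.2 378.5 114.5] shift [-179.3  -94.5  -34.1] turn [-0.007  0.002 -0.67 ] F [0.4 0.  0. ] gap 85.2 gf 0.0
```

Call:
{"name": "jog_arm", "arguments": {"moves": "0 0 -34 0 0 0 1;-30 -16 -34 0 0 -0.1 1;-70 -37 -34 0 0 -0.25 1;-110 -58 -34 0 0 -0.4 1;-145 -77 -34 0 0 -0.55 1;-180 -95 -34 0 0 -0.67 1;-180 -95 -34 0 0 -0.67 1;-180 -95 -34 0 0 -0.67 1;-180 -95 -34 0 0 -0.67 1;-180 -95 -34 0 0 -0.67 1"}}

```text
time: 8.25
ee_pos: [0.4588, 0.1969, 0.1515]
ee_rot: [1.302, 2.858, 0.001]
wrist_force: [-0.0, -0.5, -0.8]
finger_gap: 0.0851
grasp_force: 0.0
```

```bash
python3 -c "
from h import *
go([456.3,195.2,77],41)
for n in ('top','side'):cv2.imwrite('pics/d_%s.png'%n,r.snapshot(n)[:,:,::-1])
a=cv2.imread('pics/d_top.png')[175:250,125:245];b=cv2.imread('pics/d_side.png')[200:360,90:290]
a=cv2.resize(a,(400,250),interpolation=2);b=cv2.resize(b,(600,480),interpolation=2)
cv2.imwrite('pics/d.png',b);cv2.imwrite('pics/d_a.png',a)"
```

```text
t 8.25 pos [458.8 196.9 151.5] shift [ 0.3 -3.1 74.5] turn [0.001 0.    0.   ] F [-0.  -0.5 -0.8] gap 85.1 gf 0.0
```

View pics/d.png

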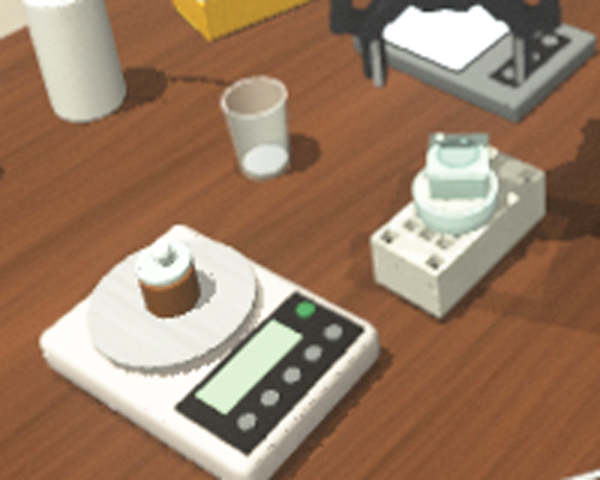

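The bottle stands mid-pan, foot near (172,300) against a pan centre of about (173,303). The fingers are parallel to the block's side. I'll descend on the block.

Call:
{"name": "jog_arm", "arguments": {"moves": "0 -3 25 0 0 0 1;0 -3 50 0 0 0 1;0 -3 70 0 0 0 1;0 -3 75 0 0 0 1;0 -3 75 0 0 0 1;0 -3 75 0 0 0 0.2;0 -3 75 0 0 0 0;0 -3 75 0 0 0 -0.2;0 -3 75 0 0 0 -0.4;0 -3 75 0 0 0 -0.4", "squeeze": 25}}

```text
time: 9.35
ee_pos: [0.4564, 0.1943, 0.077]
ee_rot: [1.302, 2.858, 0.002]
wrist_force: [0.2, 0.4, 5.4]
finger_gap: 0.0417
grasp_force: 27.7
```

```bash
python3 -c "
from h import *
go([510,-433,190],-3.5)"
```

```text
t 9.35 pos [456.4 194.3  77. ] shift [-508.5 -371.  -113.4] turn [ 0.002 -0.     0.777] F [0.2 0.4 5.4] gap 41.7 gf 27.7
```

Call:
{"name": "jog_arm", "arguments": {"moves": "0 0 -10 0 0 0 -0.4;0 0 -50 0 0 0 -0.4;0 0 -90 0 0 0 -0.4;-25 -18 -113 0 0 0 -0.4;-60 -44 -113 0 0 0.1 -0.4;-97 -71 -113 0 0 0.2 -0.4;-135 -98 -113 0 0 0.3 -0.4;-173 -126 -113 0 0 0.4 -0.4;-211 -154 -113 0 0 0.5 -0.4;-250 -182 -113 0 0 0.6 -0.4"}}

```text
time: 10.35
ee_pos: [0.4822, -0.116, 0.19]
ee_rot: [2.093, 2.342, 0.001]
wrist_force: [0.4, 0.6, -0.5]
finger_gap: 0.0416
grasp_force: 26.8
```

```bash
python3 -c "
from h import *
go([510,-433,190],-3.5)"
```

```text
t 10.35 pos [ 482.2 -116.   190. ] shift [-318.2   -7.7    0. ] turn [0.001 0.    0.173] F [ 0.4  0.6 -0.5] gap 41.6 gf 26.8
```

Call:
{"name": "jog_arm", "arguments": {"moves": "-40 -1 0 0 0 0.05 -0.4;-80 -2 0 0 0 0.1 -0.4;-120 -3 0 0 0 0.17 -0.4;-160 -4 0 0 0 0.173 -0.4;-200 -5 0 0 0 0.173 -0.4;-240 -6 0 0 0 0.173 -0.4;-275 -7 0 0 0 0.173 -0.4;-300 -8 0 0 0 0.173 -0.4;-312 -8 0 0 0 0.173 -0.4;-318 -8 0 0 0 0.173 -0.4"}}

```text
time: 11.35
ee_pos: [0.5112, -0.4314, 0.1893]
ee_rot: [-2.285, -2.156, -0.0]
wrist_force: [0.2, 0.8, 0.3]
finger_gap: 0.0413
grasp_force: 26.8
```

```bash
python3 -c "
from h import *
go([510,-433,70.5],-3.5)
for n in ('top','side'):cv2.imwrite('pics/w_%s.png'%n,r.snapshot(n)[:,:,::-1])
b=cv2.imread('pics/w_side.png')[90:240,240:440];a=cv2.imread('pics/w_top.png')[180:280,180:430]
cv2.imwrite('pics/w.png',np.vstack([cv2.resize(b,(500,375),interpolation=2),cv2.resize(a,(500,200),interpolation=2)]))"
```

```text
t 11.35 pos [ 511.2 -431.4  189.3] shift [ -1.7  -1.1 118.8] turn [-0.    -0.     0.003] F [0.2 0.8 0.3] gap 41.3 gf 26.8
```

View pics/w.png

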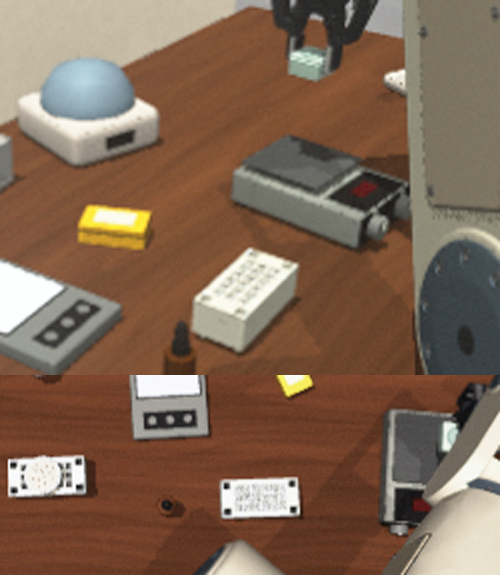

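The block is held upright, seen at top crop (452,437) over the plate. The dish stays on the rack at top crop (44,476). I'll lower the block.

Call:
{"name": "jog_arm", "arguments": {"moves": "-2 -1 45 0 0 0 -0.4;-2 -1 85 0 0 0 -0.4;-2 -1 105 0 0 0 -0.4;-2 -1 112 0 0 0 -0.4;-2 -1 115 0 0 0 -0.4;-2 -1 116 0 0 0 -0.4;-2 -1 117 0 0 0 -0.4;-2 -1 118 0 0 0 -0.4;-2 -1 119 0 0 0 -0.4;-2 -1 119 0 0 0 -0.4"}}

```text
time: 12.45
ee_pos: [0.5103, -0.4329, 0.0703]
ee_rot: [2.284, 2.157, 0.0]
wrist_force: [0.2, -0.3, -1.2]
finger_gap: 0.0418
grasp_force: 26.8
```

Run:
```python
from h import *
go([510,-433,70],-3.5)
a=cv2.imread('pics/w_top.png')[210:250,180:226]
cv2.imwrite('pics/dd.png',cv2.resize(a,None,fx=12,fy=12,interpolation=2))
b=cv2.imread('pics/w_side.png')[230:320,200:290]
c=np.zeros((480,800,3),np.uint8); c[:,:552]=cv2.imread('pics/dd.png'); c[:248,552:]=cv2.resize(b,(248,248),interpolation=2)
cv2.imwrite('pics/dd.png',c)
```

```text
t 12.45 pos [ 510.3 -432.9   70.3] shift [-0.1 -0.3  0.3] turn [0.    0.    0.004] F [ 0.2 -0.3 -1.2] gap 41.8 gf 26.8
```

View pics/dd.png

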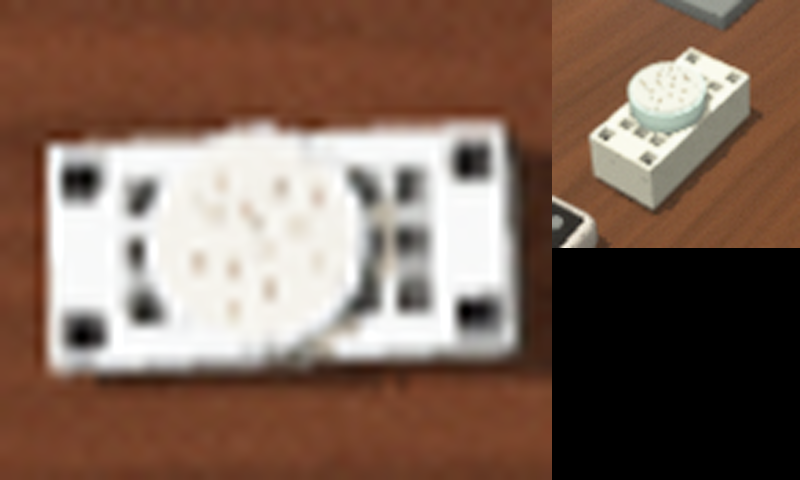

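The dish outline spans crop x 147–370 and y 125–355, giving a centre of (258,240). The rack sockets are at (81,180), (472,160), (478,313) and (84,332). Next I'll release the block.

Call:
{"name": "jog_arm", "arguments": {"moves": "0 0 0.5 0 0 0 -0.4;0 0 1 0 0 0 -0.4;0 0 1.3 0 0 0 -0.4;0 0 1.3 0 0 0 0.1;0 0 1.3 0 0 0 0.5;0 0 1.3 0 0 0 1;0 0 1.3 0 0 0 1;0 0 -10 0 0 0 1;0 0 -50 0 0 0 1;0 0 -90 0 0 0 1"}}

```text
time: 13.45
ee_pos: [0.5098, -0.4323, 0.1609]
ee_rot: [-2.282, -2.156, 0.0]
wrist_force: [0.3, -0.3, 0.4]
finger_gap: 0.0853
grasp_force: 0.0
```

Run:
```python
from h import *
f=lambda x,y:(180+(x+.5)/12-.5,210+(y+.5)/12-.5)
d=plane('top',*f(258,240),.073)*1e3; print('dish',d, plane('top',*f(147,240),.073)*1e3,plane('top',*f(370,240),.073)*1e3)
s=plane('side',200+(667-552)*90/248-.5+.2,230+(95)*90/248-.3,.073)*1e3; print('side',s)
p=np.array([plane('top',*f(*q),.051)*1e3 for q in[(81,180),(472,160),(478,313),(84,332)]]); print(p.round(1),p.mean(0))
e=(p[0]-p[1]+p[3]-p[2])/2; print(np.degrees(np.arctan2(e[1],e[0])))
go([d[0],d[1],150],2.85)
```

```text
dish [456.94680037 197.75463622  73.        ] [456.4799648  227.88105022  73.        ] [457.410686   167.39812916  73.        ]
side [450.83850784 206.14224346  73.        ]
[[474.3 250.5  51. ]
 [481.4 142.7  51. ]
 [439.4 139.9  51. ]
 [432.5 248.   51. ]] [456.92945868 195.27595787  51.        ]
93.72018300325436
t 13.45 pos [ 509.8 -432.3  160.9] shift [626.  -88.5  11.8] turn [-0.002 -0.001 -0.107] F [ 0.3 -0.3  0.4] gap 85.3 gf 0.0
```

Call:
{"name": "jog_arm", "arguments": {"moves": "45 -6 0 0 0 -0.02 1;95 -13 0 0 0 -0.04 1;145 -20 0 0 0 -0.06 1;195 -27 0 0 0 -0.08 1;245 -34 0 0 0 -0.107 1;295 -41 0 0 0 -0.107 1;345 -48 5 0 0 -0.107 1;395 -55 10 0 0 -0.107 1;445 -63 10 0 0 -0.107 1;490 -69 10 0 0 -0.107 1"}}

```text
time: 14.45
ee_pos: [0.4689, 0.0622, 0.1508]
ee_rot: [2.165, 2.276, 0.001]
wrist_force: [1.8, -0.9, 0.4]
finger_gap: 0.0857
grasp_force: 0.0
```

Run:
```python
from h import *
go([457,197,150],3)
```

```text
t 14.45 pos [468.9  62.2 150.8] shift [135.2  -5.2   0.9] turn [ 0.001 -0.    -0.003] F [ 1.8 -0.9  0.4] gap 85.7 gf 0.0
```

Call:
{"name": "jog_arm", "arguments": {"moves": "45 -2 0 0 0 0 1;85 -4 0 0 0 0 1;115 -5 0 0 0 0 1;128 -5 0 0 0 0 1;128 -5 0 0 0 0 1;128 -5 15 0 0 0 1;128 -5 35 0 0 0 1;128 -5 50 0 0 0 1;128 -5 50 0 0 0 1;128 -5 50 0 0 0 1"}}

```text
time: 15.45
ee_pos: [0.4581, 0.1869, 0.1004]
ee_rot: [-2.166, -2.275, 0.001]
wrist_force: [-0.1, 0.6, 0.4]
finger_gap: 0.0852
grasp_force: 0.0
```

Run:
```python
from h import *
go([457,197,54],3)
a=r.snapshot('side')[:,:,::-1][210:320,190:300]
cv2.imwrite('pics/e.png',cv2.resize(a,(550,550),interpolation=2))
```

```text
t 15.45 pos [458.1 186.9 100.4] shift [10.1 -0.6 46.4] turn [-0.     0.    -0.003] F [-0.1  0.6  0.4] gap 85.2 gf 0.0
```

View pics/e.png

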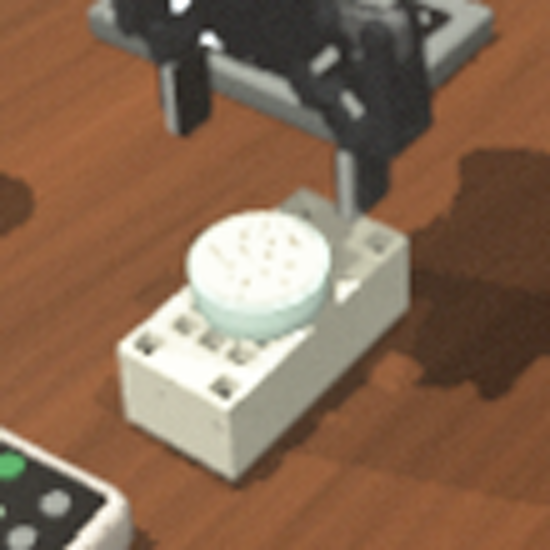

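The dish top ellipse is centred near crop (259,262) with the fingers clear on both sides. I'll cross-check that against the top view.

Run:
```python
from h import *
print(plane('side',241.4,262,.073)*1e3)
f=lambda x,y:(180+(x+.5)/12-.5,210+(y+.5)/12-.5)
X,g=two(f(258,240),(241.4,262)); print(X*1e3,g)
g=lambda x,y:(190+(x+.5)/5-.5,210+(y+.5)/5-.5)
p=np.array([plane('side',*g(*q),.051)*1e3 for q in[(148,343),(379,242),(223,386),(307,213)]]); print(p.round(1))
```

```text
[455.45557743 201.2385771   73.        ]
[457.5447747  198.51547988  69.78512615] 0.0009217415696416075
[[475.1 250.4  51. ]
 [439.7 140.6  51. ]
 [433.6 248.2  51. ]
 [477.7 146.2  51. ]]
```

Call:
{"name": "jog_arm", "arguments": {"moves": "11.5 -1 0 0 0 0 1;11.5 -1 15 0 0 0 1;11.5 -1 30 0 0 0 1;11.5 -1 42 0 0 0 1;11.5 -1 47.5 0 0 0 1;11.5 -1 47.5 0 0 0 1;11.5 -1 47.5 0 0 0 0.4;11.5 -1 47.5 0 0 0 0.2;11.5 -1 47.5 0 0 0 0;11.5 -1 47.5 0 0 0 0", "squeeze": 25}}

```text
time: 16.5
ee_pos: [0.4568, 0.1996, 0.0533]
ee_rot: [2.165, 2.276, 0.002]
wrist_force: [-0.8, -0.3, 6.6]
finger_gap: 0.059
grasp_force: 26.1
```

Run:
```python
from h import *
go([653,0,130],3)
```

```text
t 16.5 pos [456.8 199.6  53.3] shift [-209.1  186.1  -76.6] turn [ 0.001 -0.    -0.003] F [-0.8 -0.3  6.6] gap 59.0 gf 26.1
```

Call:
{"name": "jog_arm", "arguments": {"moves": "0 0 -8 0 0 0 0;0 0 -35 0 0 0 0;0 0 -70 0 0 0 0;-22 20 -77 0 0 0 0;-55 49 -77 0 0 0 0;-90 80 -77 0 0 0 0;-125 111 -77 0 0 0 0;-160 142 -77 0 0 0 0;-190 169 -77 0 0 0 0;-208 185 -77 0 0 0 0"}}

```text
time: 17.5
ee_pos: [0.6535, -0.0017, 0.1302]
ee_rot: [2.166, 2.273, 0.001]
wrist_force: [-0.3, 0.5, -1.1]
finger_gap: 0.0591
grasp_force: 27.4
```

Run:
```python
from h import *
go([653,0.5,25],-4)
a=r.snapshot('side')[:,:,::-1]; cv2.imwrite('pics/f.png',a)
```

```text
t 17.5 pos [653.5  -1.7 130.2] shift [  2.3  -0.5 105.2] turn [0.001 0.    0.118] F [-0.3  0.5 -1.1] gap 59.1 gf 27.4
```

Call:
{"name": "jog_arm", "arguments": {"moves": "2 -0.5 40 0 0 0 0;2 -0.5 75 0 0 0 0;2 -0.5 92 0 0 0 0;2 -0.5 98 0 0 0 0;2 -0.5 101 0 0 0 0;2 -0.5 103 0 0 0 0;2 -0.5 104 0 0 0 0;2 -0.5 105 0 0 0 0;2 -0.5 105.5 0 0 0 0;2 -0.5 105.5 0 0 0 0"}}

```text
time: 18.55
ee_pos: [0.6511, 0.0029, 0.0245]
ee_rot: [2.165, 2.276, 0.001]
wrist_force: [-0.2, 0.7, 0.8]
finger_gap: 0.0589
grasp_force: 27.6
```

Run:
```python
from h import *
go([653,0.5,24.5],3)
a=r.snapshot('side')[:,:,::-1][160:270,190:320]
cv2.imwrite('pics/f.png',cv2.resize(a,(650,550),interpolation=2))
```

```text
t 18.55 pos [651.1   2.9  24.5] shift [-2.5  1.7 -0. ] turn [ 0.001  0.    -0.002] F [-0.2  0.7  0.8] gap 58.9 gf 27.6
```

View pics/f.png

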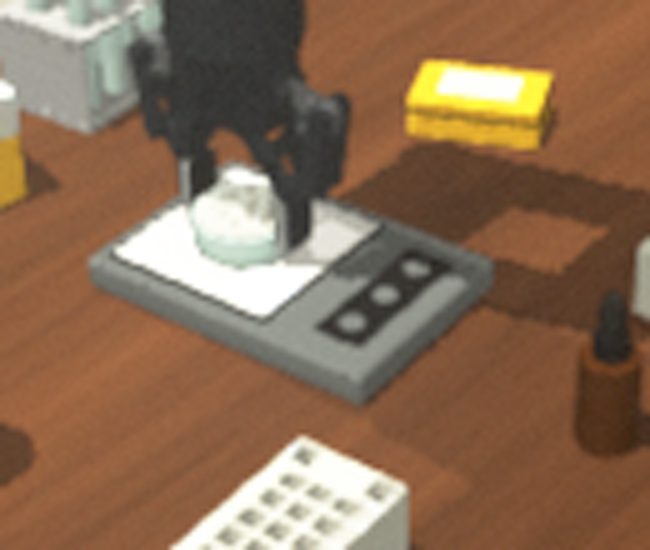

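The dish is level on the window, foot at about (240,255). I'll lift it a hair, nudge it 2.5 mm to the middle, set it down and release.

Call:
{"name": "jog_arm", "arguments": {"moves": "0 0 -3 0 0 0 0;-2.5 1.7 -3 0 0 0 0;-2.5 1.7 -3 0 0 0 0;-2.5 1.7 -1.5 0 0 0 0;-2.5 1.7 -0.5 0 0 0 0;-2.5 1.7 0 0 0 0 0;-2.5 1.7 0.3 0 0 0 0;-2.5 1.7 0.3 0 0 0 0.4;-2.5 1.7 0.3 0 0 0 0.7;-2.5 1.7 0.3 0 0 0 1"}}

```text
time: 19.6
ee_pos: [0.6526, 0.0005, 0.0235]
ee_rot: [-2.165, -2.276, 0.0]
wrist_force: [-0.8, -0.4, 0.3]
finger_gap: 0.0843
grasp_force: 0.0
```

Call:
{"name": "jog_arm", "arguments": {"moves": "0 0 0 0 0 0 1;0 0 0 0 0 0 1;0 0 -10 0 0 0 1;0 0 -40 0 0 0 1;0 0 -80 0 0 0 1;0 0 -110 0 0 0 1;40 -40 -110 0 0 0 1;75 -75 -110 0 0 0 1;110 -110 -110 0 0 0 1;110 -110 -110 0 0 0 1"}}

```text
time: 20.6
ee_pos: [0.533, 0.1071, 0.1342]
ee_rot: [-2.161, -2.277, 0.003]
wrist_force: [-0.3, 0.2, -0.3]
finger_gap: 0.0854
grasp_force: 0.0
```

Run:
```python
from h import *
go([457,195,120],3.3)
for n in('side','top'):cv2.imwrite('pics/g_%s.png'%n,r.snapshot(n)[:,:,::-1])
b=cv2.imread('pics/g_side.png')[160:310,190:390]; a=cv2.imread('pics/g_top.png')[150:255,180:340]
cv2.imwrite('pics/g.png',np.hstack([cv2.resize(b,None,fx=2.1,fy=2.1,interpolation=2),cv2.resize(a,(360,315),interpolation=2)[:315]]) if 0 else cv2.resize(a,(800,525),interpolation=2))
```

```text
t 20.6 pos [533.  107.1 134.2] shift [ 91.7 -71.2  14.4] turn [-0.003 -0.001 -0.005] F [-0.3  0.2 -0.3] gap 85.4 gf 0.0
```

View pics/g.png

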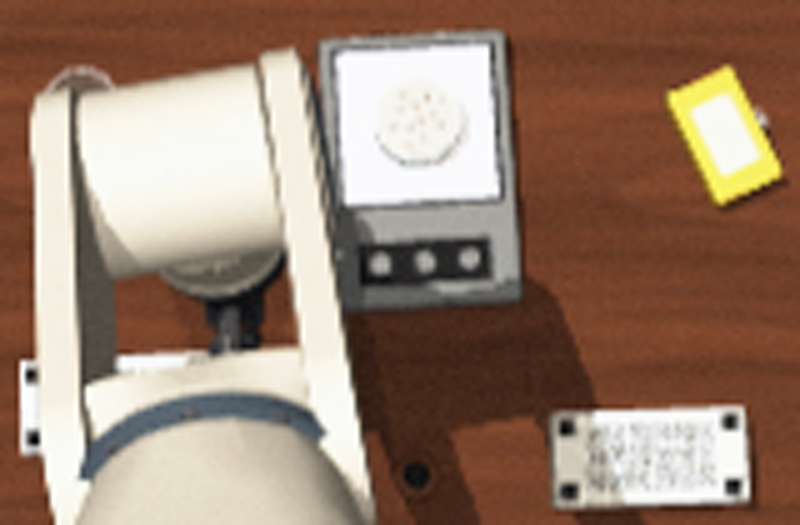

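The dish sits mid-window, at (420,120) against a window centre of (418,124) with parallax. The base rack sockets are at (567,426), (730,421), (738,486) and (569,491). Next I'll measure both racks' sockets by dark centroids in the earlier unobstructed images.

Run:
```python
from h import *
ims={'top':cv2.imread('pics/w_top.png',0).astype(float),'side':cv2.imread('pics/w_side.png',0).astype(float)}
def cen(n,p,h):
    u,v=np.round(p).astype(int); w=ims[n][v-h:v+h+1,u-h:u+h+1]; k=np.clip(np.percentile(w,80)*.85-w,0,None)
    y,x=np.mgrid[-h:h+1,-h:h+1]; return np.array([u+(k*x).sum()/k.sum(),v+(k*y).sum()/k.sum()])
for nm,c,yaw in(('stack',(456.7,195),93.2),('base',(426,-157),92.9)):
    for n in('top','side'):
        C,a=np.array(c),np.radians(yaw)
        for it in range(3):
            L=np.array([np.cos(a),np.sin(a)]);W=np.array([-L[1],L[0]])
            g=[np.r_[C+sx*54*L+sy*21*W,51]/1e3 for sx,sy in((1,1),(1,-1),(-1,1),(-1,-1))]
            p=np.array([plane(n,*cen(n,proj(n,q),3),.051)[:2]*1e3 for q in g])
            C=p.mean(0); e=(p[0]+p[1]-p[2]-p[3])/2; a=np.arctan2(e[1],e[0])
        print(nm,n,C.round(1),np.degrees(a).round(2),'L',np.linalg.norm(e).round(1),'W',np.linalg.norm(p[0]-p[1]+p[2]-p[3])/2)
go([457,195,120],3.3)
```

```text
stack top [457.2 196.3] 92.31 L 113.9 W 45.89586250101771
stack side [457.4 195. ] 93.42 L 110.8 W 45.110063027827564
base top [ 425.8 -158.2] 92.43 L 113.2 W 45.589190693602504
base side [ 432.  -166.5] 96.96 L 119.8 W 51.20452945468635
t 20.7 pos [536.8 105.7 134.7] shift [ 93.3 -75.1  14.6] turn [ 0.001 -0.    -0.005] F [-0.3 -0.4  0.2] gap 85.5 gf 0.0
```

Call:
{"name": "jog_arm", "arguments": {"moves": "45 -36 -10 0 0 0 1;75 -60 -10 0 0 0 1;85 -68 -10 0 0 0 1;85 -68 -10 0 0 0 1;85 -68 -10 0 0 0 1;85 -68 -10 0 0 0 1;85 -68 -10 0 0 0 1;85 -68 -10 0 0 0 1;85 -68 -10 0 0 0 1;85 -68 -10 0 0 0 1"}}

```text
time: 21.7
ee_pos: [0.4653, 0.1861, 0.1437]
ee_rot: [-2.166, -2.276, 0.0]
wrist_force: [0.1, 0.7, -0.3]
finger_gap: 0.0855
grasp_force: 0.0
```

Run:
```python
from h import *
K=8
ims={'top':cv2.imread('pics/w_top.png',0),'side':cv2.imread('pics/w_side.png',0)}
def cen(n,p,h=4):
    u,v=np.round(p).astype(int); w=cv2.resize(ims[n][v-h:v+h+1,u-h:u+h+1],None,fx=K,fy=K,interpolation=2)
    t,m=cv2.threshold(w,0,255,cv2.THRESH_BINARY_INV+cv2.THRESH_OTSU); k,l,s,c=cv2.connectedComponentsWithStats(m)
    c=(c+.5)/K-.5-h+[u,v]; N=w.shape[0]
    ok=[i for i in range(1,k) if s[i,4]>20 and s[i,0]>0 and s[i,1]>0 and s[i,0]+s[i,2]<N and s[i,1]+s[i,3]<N]
    return c[min(ok,key=lambda i:np.hypot(*(c[i]-p)))] if ok else np.array([np.nan]*2)
for nm,c,yaw in(('stack',(456.7,195),93.2),('base',(426,-157),92.9)):
    for n in('top','side'):
        C,a=np.array(c),np.radians(yaw); L=np.array([np.cos(a),np.sin(a)]);W=np.array([-L[1],L[0]])
        g=[np.r_[C+sx*54*L+sy*21*W,51]/1e3 for sx,sy in((1,1),(1,-1),(-1,1),(-1,-1))]
        p=np.array([plane(n,*cen(n,proj(n,q)),.051)[:2]*1e3 for q in g])
        e=(p[0]+p[1]-p[2]-p[3])/2
        print(nm,n,p.mean(0).round(1),np.degrees(np.arctan2(e[1],e[0])).round(2),'L',np.linalg.norm(e).round(1),'W',np.linalg.norm(p[0]-p[1]+p[2]-p[3])/2,(p-np.array(g)[:,:2]*1e3).round(1).tolist())
go([457,195,120],3.3)
```

```text
stack top [456.7 195.4] 93.67 L 108.3 W 41.960378014331134 [[-0.2, 0.4], [-0.6, 0.6], [0.4, -0.2], [0.6, 0.7]]
stack side [457.8 196.1] 93.95 L 108.2 W 41.910836487743985 [[0.4, 1.0], [0.4, 1.3], [1.9, 0.9], [1.8, 1.1]]
base top [ 426.3 -156.2] 92.6 L 107.8 W 42.54203617004936 [[0.4, 0.9], [0.8, 0.6], [-0.4, 1.0], [0.4, 0.8]]
base side [nan nan] nan L nan W nan [[3.4, 0.3], [2.6, 0.4], [nan, nan], [nan, nan]]
t 21.7 pos [465.3 186.1 143.7] shift [ 9.3 -7.9 23.7] turn [-0.     0.    -0.008] F [ 0.1  0.7 -0.3] gap 85.5 gf 0.0
```

Both views now agree with the nominal pitches: the stack rack is at (457.2,195.7) yaw 93.8°, and the base rack at (426.7,−156.3) yaw 92.7°. I'll grip the empty rack across its width.

Call:
{"name": "jog_arm", "arguments": {"moves": "10 -7.5 25 0 0 -0.014 1;10 -7.5 50 0 0 -0.014 1;10 -7.5 50 0 0 -0.014 1;10 -7.5 50 0 0 -0.014 1;10 -7.5 50 0 0 -0.014 1;10 -7.5 50 0 0 -0.014 1;10 -7.5 50 0 0 -0.014 1;10 -7.5 50 0 0 -0.014 1;10 -7.5 50 0 0 -0.014 1;10 -7.5 50 0 0 -0.014 1", "squeeze": 40}}

```text
time: 22.7
ee_pos: [0.4572, 0.1959, 0.0939]
ee_rot: [2.149, 2.291, 0.0]
wrist_force: [0.2, 0.9, -0.2]
finger_gap: 0.0854
grasp_force: 0.0
```

Run:
```python
from h import *
go([457.2,195.7,13],3.8)
```

```text
t 22.7 pos [457.2 195.9  93.9] shift [-0.2 -0.  80.9] turn [ 0.    -0.    -0.002] F [ 0.2  0.9 -0.2] gap 85.4 gf 0.0
```

Call:
{"name": "jog_arm", "arguments": {"moves": "0 0 30 0 0 0 1;0 0 60 0 0 0 1;0 0 78 0 0 0 1;0 0 81 0 0 0 1;0 0 81 0 0 0 1;0 0 81 0 0 0 0.4;0 0 81 0 0 0 0.2;0 0 81 0 0 0 -0.2;0 0 81 0 0 0 -0.2;0 0 81 0 0 0 -0.2"}}

```text
time: 23.7
ee_pos: [0.458, 0.1962, 0.0139]
ee_rot: [2.149, 2.291, 0.003]
wrist_force: [-1.0, -1.6, 8.1]
finger_gap: 0.0594
grasp_force: 42.2
```

Run:
```python
from h import *
go([426.7,-156.2,175],2.8)
```

```text
t 23.7 pos [458.  196.2  13.9] shift [-349.6  -53.5 -161.4] turn [ 0.002 -0.001  0.015] F [-1.  -1.6  8.1] gap 59.4 gf 42.2
```

Call:
{"name": "jog_arm", "arguments": {"moves": "0 0 -10 0 0 0 -0.2;0 0 -45 0 0 0 -0.2;0 0 -90 0 0 0 -0.2;0 0 -130 0 0 0 -0.2;-30 -5 -135 0 0 0 -0.2;-70 -11 -135 0 0 0.005 -0.2;-110 -17 -135 0 0 0.01 -0.2;-150 -23 -135 0 0 0.015 -0.2;-190 -29 -135 0 0 0.015 -0.2;-230 -35 -135 0 0 0.015 -0.2"}}

```text
time: 24.7
ee_pos: [0.4364, -0.0373, 0.1486]
ee_rot: [2.166, 2.275, 0.001]
wrist_force: [0.7, -0.1, -1.7]
finger_gap: 0.0596
grasp_force: 44.5
```

Run:
```python
from h import *
go([426.7,-156,148],2.8)
```

```text
t 24.7 pos [436.4 -37.3 148.6] shift [-118.1  -15.6    0.6] turn [0.001 0.    0.   ] F [ 0.7 -0.1 -1.7] gap 59.6 gf 44.5
```

Call:
{"name": "jog_arm", "arguments": {"moves": "-35 -5 0 0 0 0 -0.2;-70 -10 0 0 0 0 -0.2;-98 -14 0 0 0 0 -0.2;-114 -15 0 0 0 0 -0.2;-116 -15.5 0 0 0 0 -0.2;-116 -15.5 0 0 0 0 -0.2;-116 -15.5 0 0 0 0 -0.2;-116 -15.5 0 0 0 0 -0.2;-116 -15.5 20 0 0 0 -0.2;-116 -15.5 25 0 0 0 -0.2"}}

```text
time: 25.7
ee_pos: [0.4264, -0.1515, 0.1217]
ee_rot: [-2.164, -2.275, 0.001]
wrist_force: [-0.2, 1.2, -1.1]
finger_gap: 0.0594
grasp_force: 44.3
```

Run:
```python
from h import *
go([426.7,-156,70],2.8)
```

```text
t 25.7 pos [ 426.4 -151.5  121.7] shift [-4.6  0.2 51.7] turn [-0.002 -0.001  0.001] F [-0.2  1.2 -1.1] gap 59.4 gf 44.3
```

Call:
{"name": "jog_arm", "arguments": {"moves": "-4.6 0 10 0 0 0 -0.2;-4.6 0 30 0 0 0 -0.2;-4.6 0 45 0 0 0 -0.2;-4.6 0 48 0 0 0 -0.2;-4.6 0 48 0 0 0 -0.2;-4.6 0 48 0 0 0 -0.2;-4.6 0 48 0 0 0 -0.2;-4.6 0 48 0 0 0 -0.2;-4.6 0 48 0 0 0 -0.2;-4.6 0 48 0 0 0 -0.2"}}

```text
time: 26.7
ee_pos: [0.4275, -0.1571, 0.075]
ee_rot: [2.166, 2.275, 0.0]
wrist_force: [-0.4, -0.7, -1.9]
finger_gap: 0.0595
grasp_force: 44.3
```

Run:
```python
from h import *
go([426.7,-156,66],2.8)
for n in('side','top'):cv2.imwrite('pics/i_%s.png'%n,r.snapshot(n)[:,:,::-1])
```

```text
t 26.7 pos [ 427.5 -157.1   75. ] shift [ 1.1 -0.8  9. ] turn [0. 0. 0.] F [-0.4 -0.7 -1.9] gap 59.5 gf 44.3
```

Pin tips are about 10 mm above the deck. I'll make a small correction and lower slowly, feeling for contact.

Call:
{"name": "jog_arm", "arguments": {"moves": "1 -0.5 2 0 0 0 -0.2;1 -0.5 4 0 0 0 -0.2;1 -0.5 6 0 0 0 -0.2;1 -0.5 8 0 0 0 -0.2;1 -0.5 9 0 0 0 -0.2;1 -0.5 10 0 0 0 -0.2;1 -0.5 11 0 0 0 -0.2;1 -0.5 12 0 0 0 -0.2;1 -0.5 12.5 0 0 0 -0.2;1 -0.5 12.5 0 0 0 -0.2"}}

```text
time: 27.8
ee_pos: [0.4268, -0.1561, 0.0622]
ee_rot: [-2.166, -2.275, 0.0]
wrist_force: [-0.9, 0.3, -1.1]
finger_gap: 0.0594
grasp_force: 44.3
```

Run:
```python
from h import *
go([426.7,-156,56],2.8); print(r.observe()['torque'])
```

```text
t 27.8 pos [ 426.8 -156.1   62.2] shift [ 0.1 -0.1  6.2] turn [-0. -0.  0.] F [-0.9  0.3 -1.1] gap 59.4 gf 44.3
[ 0.03100396 -0.05409657  0.06057753]
```

The pins are about 3 mm into the sockets with no contact force, so I'll continue.

Call:
{"name": "jog_arm", "arguments": {"moves": "0 0 1 0 0 0 -0.2;0 0 2 0 0 0 -0.2;0 0 3 0 0 0 -0.2;0 0 4 0 0 0 -0.2;0 0 4.7 0 0 0 -0.2;0 0 5.2 0 0 0 -0.2;0 0 5.7 0 0 0 -0.2;0 0 6.2 0 0 0 -0.2;0 0 6.7 0 0 0 -0.2;0 0 6.7 0 0 0 -0.2"}}

```text
time: 28.8
ee_pos: [0.4268, -0.1561, 0.056]
ee_rot: [2.166, 2.275, 0.0]
wrist_force: [-1.9, 0.9, 7.7]
finger_gap: 0.0597
grasp_force: 45.2
```

Run:
```python
from h import *
go([426.7,-156,56],2.8); print(r.observe()['torque'])
```

```text
t 28.8 pos [ 426.8 -156.1   56. ] shift [ 0.1 -0.1 -0. ] turn [0. 0. 0.] F [-1.9  0.9  7.7] gap 59.7 gf 45.2
[ 0.08873069  0.21177579 -0.04795397]
```

It is seated: z = 56.0 mm, as expected, with 7.7 N upward. I'll release and retreat straight up.

Call:
{"name": "jog_arm", "arguments": {"moves": "0 0 0 0 0 0 -0.2;0 0 0 0 0 0 0.4;0 0 0 0 0 0 0.7;0 0 0 0 0 0 1;0 0 0 0 0 0 1;0 0 0 0 0 0 1;0 0 -10 0 0 0 1;0 0 -40 0 0 0 1;0 0 -80 0 0 0 1;0 0 -120 0 0 0 1"}}

```text
time: 29.8
ee_pos: [0.4263, -0.1559, 0.1773]
ee_rot: [-2.166, -2.275, 0.0]
wrist_force: [1.8, -0.6, 0.7]
finger_gap: 0.0855
grasp_force: 0.0
```

Call:
{"name": "jog_arm", "arguments": {"moves": "0 -40 -40 0 0 0 1;0 -80 -80 0 0 0 1;0 -80 -110 0 0 0 1;0 -80 -110 0 0 0 1;0 -80 -110 0 0 0 1;0 -80 -110 0 0 0 1;0 -80 -110 0 0 0 1;0 -80 -110 0 0 0 1;0 -80 -110 0 0 0 1;0 -80 -110 0 0 0 1"}}

```text
time: 30.8
ee_pos: [0.3469, -0.1599, 0.2851]
ee_rot: [-2.165, -2.275, 0.001]
wrist_force: [0.3, -0.2, -0.2]
finger_gap: 0.0853
grasp_force: 0.0
```

Run:
```python
from h import *
go([426.7,-156,56],2.8)
for n in('side','top'):cv2.imwrite('pics/z_%s.png'%n,r.snapshot(n)[:,:,::-1])
b=cv2.imread('pics/z_side.png')[110:370,90:440]
cv2.imwrite('pics/z.png',cv2.resize(b,(800,594),interpolation=2))
```

```text
t 30.8 pos [ 346.9 -159.9  285.1] shift [-1.00e-01  8.01e+01  2.29e+02] turn [-0.001 -0.     0.   ] F [ 0.3 -0.2 -0.2] gap 85.3 gf 0.0
```

View pics/z.png

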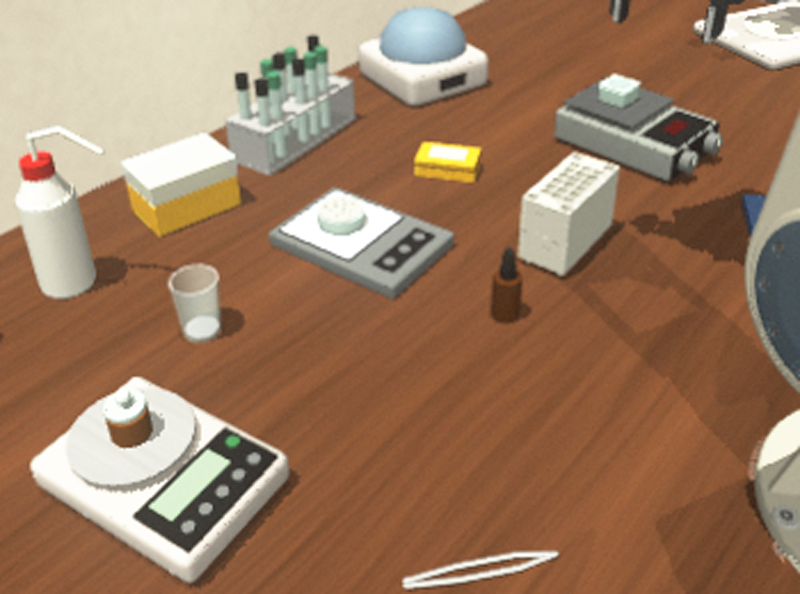

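Everything stands as asked. The bottle is mid-pan at (129,420), the dish mid-window at (341,215) and the block mid-plate at (620,92). The racks are flush face to face at (570,215), and the dropper and beaker have not moved. Handing in.

```bash
python3 -c "
from cell import r
print(r.job_done())"
```

```text
the job is handed in; nothing more can be done
None
```

The job is handed in after about 31 s of the 122 s: the weighing bottle, staining block and germination dish each stand in the middle of their places, the empty rack is seated on the filled one with all four pins down, and the dropper bottle and beaker were left untouched. No verdict came back.

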